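# Pair the twist-lock lids with the two open canisters and lock them

## Robot

A 6-joint arm with a two-finger parallel gripper is mounted at the origin on a cart in front of the work surface, level with it; the furniture and walls round the work are solid. World frame = base frame: x ahead of the robot, y to its left, z up, the work surface at z = 0. Lengths are in m, angles in rad, forces in N, time in s.
With the tool pointing down it reaches from about 0.35 to 0.975 m from the base axis. Payload 7.1 kg.
Tool frame: the origin (TCP) lies at the very end of the fingers, on their centre line; the grasp point (between the pads) lies 19 mm behind it (bot.grasp_offset is the distance from the TCP to the grasp point, in m); z points along the fingers, y is the line along which they close (so a half turn about z gives the same grasp; the last joint's range is limited). The gripper opens to 88 mm and grips with 3 to 60 N. Pads are 20 mm wide; open, the fingers measure 115 mm over their backs; the gripper's body (75 mm by 178 mm) begins 61 mm behind the grasp point.
Start: joints at [1.11, 0.423, 1.63, -0, 1.089, -0.019], TCP at [0.267, 0.565, 0.183] pointing down, gripper open.
Joint ranges: [-3, 3], [-0.9, 2.11], [0.09, 2.58], [-1.31, 4.45], [0.11, 2.69], [-2.54, 2.54]. Speed limits (rad/s): [2.39, 2.39, 3.01, 3.14, 3.14, 3.14].

## Interface

Orientations are given as a unit quaternion [x, y, z, w].
In Python, from rig import bot gives the robot as it stands.
- The arm moves only by the tool move_arm, never from a script. Its argument "moves" is a list of rows, each an object of numbers: "fingers": the closure, from 0 (fully open) to 1 (shut); "dx", "dy", "dz": the shift along the tool's x, y, z normalised to -1 to 1, where 1 is 40 cm; "ax", "ay", "az": the turn, a rotation vector about the tool's x, y, z normalised to -1 to 1, where 1 is pi/2 rad. In form: [{"fingers": .., "dx": .., "dy": .., "dz": .., "ax": .., "ay": .., "az": ..}, ...]. A call has 1 to 20 rows; each row is the pose to reach, as a shift and turn from the pose commanded when the call began, along the tool's axes at that moment; what a row does not reach only later rows make up. A row lasts 1/8 s, in which the tool goes at most 62.5 mm and 10.7 degrees, less where a joint would pass 70% of its speed; a pose out of reach is approached as far as the arm can. A call with a number of a shift or a turn outside -1 to 1 is refused whole. A call with a gripper value outside its range is refused whole. The fingers move at their own pace and stop on an object; "force" is the grip in N (left out, the last holds). Time passes only in rows, so rows that repeat a pose let the fingers close. It gives the time, the measured TCP pose, the force, the opening and the grip force at its end, in the units of the state.
- bot.read_state(): the state, without advancing time (a new reading comes with each control period).
- bot.camera(name): name is "scene" or "top"; returns the picture (384x512x3 uint8, red, green, blue); there is no depth.
- bot.camera_info(name): a dict with "fx", "fy", "cx", "cy" (pixels), "k1" (the pictures are not rectified: a ray, as slopes to the right and down, at radius r is drawn at 1 + k1 r^2 times it, then the intrinsics apply), "camera_from_world" (4x4, takes a point from world to camera coordinates). Camera axes: x right, y down, z forward; pixel columns grow to the right and rows downward; lengths in m; the calibration is good to about 2 mm. A picture is of the moment at which its call begins. camera_info takes no time and is no camera call.
- bot.finish_job(): hands the job in; it is judged then, once.
Trained networks look in the newest picture that a camera, given by its name, has taken for a name from the list of things; names that differ only in an ending like _2 or _b are one class to them, and where a whole thing is asked for, a point or a joint stands for the part that bears it (a point fixed in the world has none). Each returns a list of dicts, best first, with "conf" (0 to 1); they miss things now and then, are a little off and sometimes report something else, mostly with a low value. They report only what shows in the picture. A call takes as long as a camera call. They do not tell look-alikes from the thing itself.
- bot.look_for(thing, camera): "bbox" ([centre column, centre row, width, height] in pixels, round what is visible of it).
- bot.mark_of(thing, camera): "at" ([column, row] in pixels: a listed point, or the origin of a listed thing).
The state is a dict: "time_s": time; "joint_positions": joint angles; "qvel": joint speeds; "joint_efforts": joint torques, N m; "eef_pos": TCP position; "tcp_rot": TCP orientation; "ft_force": force on the tool from outside, world axes, zero at the start; "moment": the same for the moment, N m; "gripper_width": finger opening in m; "gripper_force": force on a finger pad.
Only numpy, scipy, OpenCV 4.12 (cv2) and the standard library are available. Lean on these libraries where they do the work, as an engineer would, in place of code of your own. Each camera call takes 0.05 s, during which the arm holds its last target. There are 200 camera calls.

## Task

Two washed canisters stand open beside three lids: put on each canister the lid that fits it, turning the lid until its lugs drop into the gaps round the neck, then press it down on the seal and twist it clockwise to lock it, so that it stays down by itself. Feel your way and never force a lid, and leave the spare third lid and the other things on the table where they are.

Things in the scene. Friction and masses are not known exactly. Their poses are not given: they have to be found in the camera images.
- canister_large: larger white plastic canister, empty, its neck 92 mm in diameter, in a black rubber suction foot fixed to the table. Origin: centre of the foot's underside on the table, z up; rim at z 72 mm. The tub may stand in its foot at any turn: this yaw is the foot's and tells nothing of the neck's gaps, which must be seen, or felt for by turning the lid. The tub turns in the foot only above 1.5 N m.
- canister_large_rim (a point): centre of that canister's rim, axes as the foot's. Outside the neck: four tabs 5 mm thick, their tops 3 mm below the rim, with four gaps of 38 degrees between, 90 degrees apart: a lug has 10 degrees of room either way, the lid 2 mm sideways. Lid origin above the foot's origin: lugs standing on the tabs 68 mm, dropped through the gaps and loose on the seal about 62, pressed to the rim 56, locked 58.
- canister_large_seal (a point): centre of the top of that canister's red silicone seal, 6.5 mm above the rim; it yields like a spring of 1500 N/m down to the rim (10 N). Lugs pass under the tabs only with the lid within 2 mm of the rim; turned clockwise (seen from above) 24 to 44 degrees they meet stops; let go, the seal holds the lid up against the tabs, locked. Anticlockwise is blocked.
- canister_small: smaller white plastic canister, empty, its neck 62 mm in diameter, in a black rubber suction foot fixed to the table. Origin: centre of the foot's underside on the table, z up; rim at z 80 mm. The tub may stand in its foot at any turn: this yaw is the foot's and tells nothing of the neck's gaps, which must be seen, or felt for by turning the lid. The tub turns in the foot only above 1.5 N m.
- canister_small_rim (a point): centre of that canister's rim, axes as the foot's. Outside the neck: four tabs 5 mm thick, their tops 3 mm below the rim, with four gaps of 38 degrees between, 90 degrees apart: a lug has 10 degrees of room either way, the lid 2 mm sideways. Lid origin above the foot's origin: lugs standing on the tabs 76 mm, dropped through the gaps and loose on the seal about 70, pressed to the rim 64, locked 66.
- canister_small_seal (a point): centre of the top of that canister's red silicone seal, 6.5 mm above the rim; it yields like a spring of 1500 N/m down to the rim (10 N). Lugs pass under the tabs only with the lid within 2 mm of the rim; turned clockwise (seen from above) 24 to 44 degrees they meet stops; let go, the seal holds the lid up against the tabs, locked. Anticlockwise is blocked.
- lid_large: large petrol-blue plastic twist-lock lid, lying top side up: round plate (underside z 16 mm, top z 19 mm) with a skirt down to z 0, 115 mm across the skirt, 100 to 180 g. Fits the larger canister. Origin: centre of the skirt's lower edge; z up through the top. Four lugs 18 degrees wide stand inwards from the skirt at z 1 to 6 mm, at the lid's +x, +y, -x, -y; pale pips on the rim mark them.
- lid_large_grip (a point): middle of that lid's bar grip, 40 mm above its origin: a bar 56 mm long (along the lid's x), 16 mm thick (y), from z 19 to 47 mm, rounded ends; axes as the lid's
- lid_small: small petrol-blue plastic twist-lock lid, lying top side up: round plate (underside z 16 mm, top z 19 mm) with a skirt down to z 0, 85 mm across the skirt, 65 to 120 g. Fits the smaller canister. Origin: centre of the skirt's lower edge; z up through the top. Four lugs 18 degrees wide stand inwards from the skirt at z 1 to 6 mm, at the lid's +x, +y, -x, -y; pale pips on the rim mark them.
- lid_small_grip (a point): middle of that lid's bar grip, 40 mm above its origin: a bar 56 mm long (along the lid's x), 16 mm thick (y), from z 19 to 47 mm, rounded ends; axes as the lid's
- lid_spare: middle-sized petrol-blue plastic twist-lock lid, lying top side up: round plate (underside z 16 mm, top z 19 mm) with a skirt down to z 0, 100 mm across the skirt, 110 g. Fits neither canister (its own is in the wash): leave it. Origin: centre of the skirt's lower edge; z up through the top. Four lugs 18 degrees wide stand inwards from the skirt at z 1 to 6 mm, at the lid's +x, +y, -x, -y; pale pips on the rim mark them.
- kitchen_timer: white digital timer, 66 x 66 x 23 mm, a bystander; origin at the centre of its underside. Left of it, about x 0.53, y 0.28 m, stands the fixed batter funnel, 260 mm tall and 210 mm wide; a bag sealer stands beyond: keep the arm above them
- cake_ring: open steel ring mould, 54 mm across, 24 mm high, a bystander; origin at the centre of its underside
- spice_jar: glass spice jar with a red cap, 45 mm across, 106 mm tall, a bystander; origin at the centre of its underside
Things that resemble listed ones, but are neither listed nor needed, are in the scene too. Leave any yellow look-alike of the lid_small alone.

How it is judged:
By the outcome, as a careful person would: the job done as asked, in the order asked, and still so for the second after the job is handed in, with the robot touching nothing.
It also fails if it takes over 72 s, if anything falls off the work surface, if the arm or the gripper's body presses on something with over 40 N, if the wrist force passes 120 N, or if a joint passes its speed limit or range.

## Working session

There is one attempt and no reset: what is moved stays moved. The work goes in short steps, Python scripts to look and compute and a tool call to move; the robot and the scene stay as the last step left them, time stands still between calls to the robot, and variables do not carry over. Pictures are saved under pics/ and viewed, at most 10 in all, crops included, and the job is handed in when it is done.

Besides the shell and the picture viewer there is one more tool, called after "Request:" as name(argument=value, ...) on one line, values as JSON. move_arm: Moves the arm, as the interface text tells. Scaled input: -1 to 1 covers 40 cm each way for a shift and pi/2 rad each way for a turn. Its arguments: {"type":"object","properties":{"moves":{"type":"array"},"force":{"type":"number"}},"required":["moves"]}

```bash
mkdir -p pics; ls; cat > h.py <<'E'
import numpy as np, cv2
from rig import bot
def ray(cam,px):
    i=bot.camera_info(cam); M=np.array(i["camera_from_world"])
    K=np.array([[i["fx"],0,i["cx"]],[0,i["fy"],i["cy"]],[0,0,1.]])
    d=np.array([(px[0]-i["cx"])/i["fx"],(px[1]-i["cy"])/i["fy"]]); u=d.copy()
    for _ in range(20): u=d/(1+i["k1"]*(u@u))
    R=M[:3,:3]; return -R.T@M[:3,3], R.T@np.array([u[0],u[1],1])
def at_z(cam,px,z):
    o,d=ray(cam,px); return o+d*(z-o[2])/d[2]
def proj(cam,p):
    i=bot.camera_info(cam); M=np.array(i["camera_from_world"]); c=M[:3,:3]@np.asarray(p)+M[:3,3]
    u=c[:2]/c[2]; u=u*(1+i["k1"]*(u@u)); return np.array([i["fx"]*u[0]+i["cx"],i["fy"]*u[1]+i["cy"]])
def save(cam,name,box=None,s=1):
    im=bot.camera(cam)
    if box: im=im[box[1]:box[3],box[0]:box[2]]
    im=cv2.resize(im,None,fx=s,fy=s,interpolation=cv2.INTER_CUBIC); cv2.imwrite("pics/"+name,im[:,:,::-1])
E
python3 - <<'E'
from h import *
np.set_printoptions(precision=3,suppress=True)
save("top","top1.png",s=1.5); save("scene","scene1.png",s=1.5)
Z=dict(canister_large_rim=.072,canister_small_rim=.08,lid_large_grip=.04,lid_small_grip=.04,lid_spare_grip=.04,lid_large=0,lid_small=0,lid_spare=0,kitchen_timer=0,cake_ring=0,spice_jar=0)
for cam in("top","scene"):
    i=bot.camera_info(cam);o,_=ray(cam,(0,0));print(cam,i["fx"],i["k1"],o)
    for t,z in Z.items():
        try:
            for r in bot.mark_of(t,cam)[:4]: print(t,round(r["conf"],2),np.array(r["at"]),at_z(cam,r["at"],z)[:2])
        except Exception as e: print(t,e)
print(bot.read_state())
E
```

```text
pics
top 384.5879893959148 -0.042593236407383855 [ 0.386 -0.173  1.316]
canister_large_rim 0.74 [317.6 232.5] [ 0.422 -0.365]
canister_large_rim 0.64 [196.3 211.4] [0.497 0.026]
canister_small_rim 0.81 [281.7 189.8] [ 0.562 -0.252]
lid_large_grip 0.97 [195.  210.9] [0.501 0.036]
lid_large_grip 0.47 [316.4 235.3] [ 0.414 -0.366]
lid_small_grip 0.8 [368.7 194.5] [ 0.546 -0.546]
lid_small_grip 0.6 [327.3 190.9] [ 0.561 -0.408]
lid_spare_grip it knows: cake_ring, canister_large, canister_large_rim, canister_large_seal, canister_small, canister_small_rim, canister_small_seal, kitchen_timer, lid_large, lid_large_grip, lid_small, lid_small_gr
lid_large 0.86 [195.3 211.8] [0.502 0.041]
lid_small 0.75 [325.9 189.6] [ 0.571 -0.41 ]
lid_small 0.57 [363.4 195.8] [ 0.547 -0.539]
lid_spare 0.66 [241.  190.8] [ 0.572 -0.117]
cake_ring 0.47 [307.4 160.2] [ 0.676 -0.35 ]
spice_jar 0.58 [155.8 175.9] [0.63 0.18]
spice_jar 0.4 [243.9 192.1] [ 0.567 -0.127]
scene 456.1192021614845 -0.18729690108372554 [-0.233 -0.822  0.648]
canister_large_rim 0.73 [284.2 240.6] [ 0.424 -0.367]
canister_small_rim 0.76 [2
[... 609 characters left out ...]
itchen_timer 0.9 [136.7 185.4] [0.463 0.2  ]
cake_ring 0.74 [329.  214.8] [ 0.672 -0.337]
cake_ring 0.17 [283.9 268.2] [ 0.42  -0.371]
spice_jar 0.87 [185.8 167.2] [0.638 0.169]
spice_jar 0.22 [284.6 237.1] [ 0.518 -0.303]
{'time_s': 1.1, 'joint_positions': array([ 1.11 ,  0.423,  1.63 ,  0.   ,  1.089, -0.019]), 'qvel': array([-0.   , -0.001, -0.001, -0.   ,  0.002,  0.   ]), 'joint_efforts': array([ -0.002, -54.459, -27.404,   0.064,   0.017,  -0.   ]), 'eef_pos': array([0.267, 0.565, 0.183]), 'tcp_rot': array([ 0.219,  0.976, -0.   , -0.   ]), 'ft_force': array([ 0.045, -0.269,  0.06 ]), 'moment': array([ 0.036,  0.044, -0.002]), 'gripper_force': 0.0, 'gripper_width': 0.08757462903200168}
```

```bash
python3 - <<'E'
from h import *
a=bot.camera("top")[140:260,140:400]
a=cv2.resize(a,None,fx=3,fy=3,interpolation=cv2.INTER_CUBIC); cv2.imwrite("pics/c1.png",a[:,:,::-1])
E
```

```text
(no output)
```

View pics/c1.png

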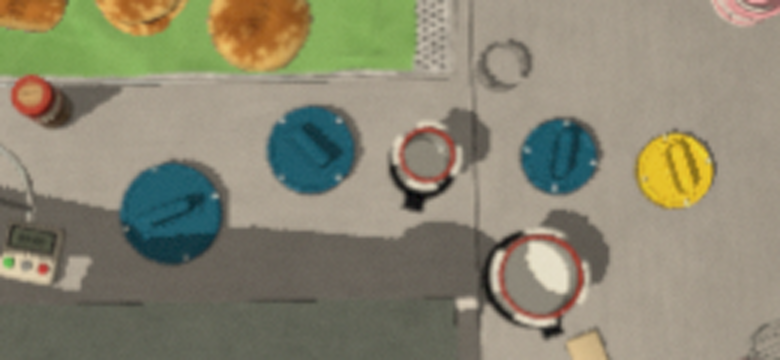

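View pics/scene1.png

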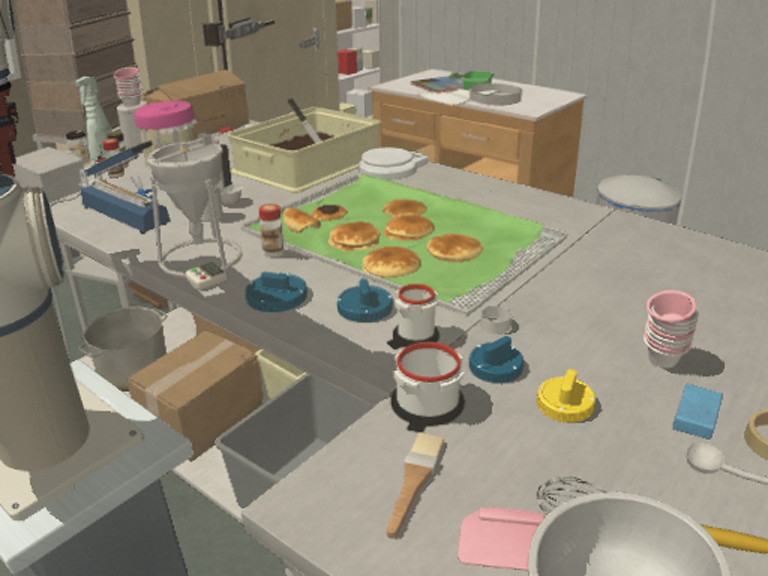

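Candidates in the top picture: large lid (197,211), spare (244,189), small blue lid (327,192), yellow look-alike (365,196, leave), large canister (319,232), small canister (282,191). I'll rectify close views of the chosen ones.

```bash
cat >> h.py <<'E'
def ortho(im,cam,c,z,half=.065,n=190):
    # rows: +x up ; cols: +y left
    g=np.linspace(half,-half,n); mp=np.zeros((n,n,2),np.float32)
    i=bot.camera_info(cam); M=np.array(i["camera_from_world"])
    X,Y=np.meshgrid(c[0]+g,c[1]+g,indexing="ij"); P=np.stack([X,Y,np.full_like(X,z)],-1)@M[:3,:3].T+M[:3,3]
    u=P[...,:2]/P[...,2:]; u=u*(1+i["k1"]*(u**2).sum(-1,keepdims=True))
    return cv2.remap(im,(u[...,0]*i["fx"]+i["cx"]).astype(np.float32),(u[...,1]*i["fy"]+i["cy"]).astype(np.float32),cv2.INTER_CUBIC)
def mask(o,kind):
    h=cv2.cvtColor(o,cv2.COLOR_RGB2HSV).astype(int)
    if kind=="red": return ((h[...,0]<8)|(h[...,0]>172))&(h[...,1]>110)&(h[...,2]>60)
    return (h[...,0]>88)&(h[...,0]<110)&(h[...,1]>110)
def center(o,c,kind,half=.065,n=190):
    m=mask(o,kind).astype(np.uint8); k,l,s,_=cv2.connectedComponentsWithStats(m)
    j=1+np.argmax(s[1:,4]); p=np.argwhere(l==j)[:,::-1].astype(np.float32)
    h=cv2.convexHull(p.astype(np.int32)); (u,v),ax,_=cv2.fitEllipse(h)
    s=2*half/(n-1); return c[0]+half-v*s, c[1]+half-u*s, ax[0]*s*1e3, ax[1]*s*1e3
E
cat > m.py <<'E'
from h import *
import sys
np.set_printoptions(precision=4,suppress=True)
T={"CL":((.422,-.366),.0785,"red",.069),"CS":((.555,-.252),.0865,"red",.077),"LL":((.500,.036),.019,"b",.019),"LS":((.56,-.409),.019,"b",.019)}
rows=[]
for cam in("top","scene"):
    im=bot.camera(cam); r=[]
    for k,(c,z,kind,zv) in T.items():
        print(cam,k,np.array(center(ortho(im,cam,c,z),c,kind)))
        o=ortho(im,cam,c,zv).copy(); r.append(o)
    rows.append(np.hstack(r))
cv2.imwrite("pics/"+sys.argv[1],np.vstack(rows)[:,:,::-1])
E
python3 m.py o1.png
```

```text
top CL [ 0.4243 -0.3716 89.7483 90.5573]
top CS [ 0.556  -0.2536 59.8968 60.0158]
top LL [  0.5043   0.0335 110.4162 112.1941]
top LS [ 0.5609 -0.4068 80.7945 83.8298]
scene CL [ 0.4192 -0.3734 89.3269 99.0734]
scene CS [ 0.5491 -0.2563 59.3028 65.7632]
scene LL [  0.5095   0.0315  89.519  112.203 ]
scene LS [  0.5614  -0.4072  78.1546 119.4639]
```

View pics/o1.png

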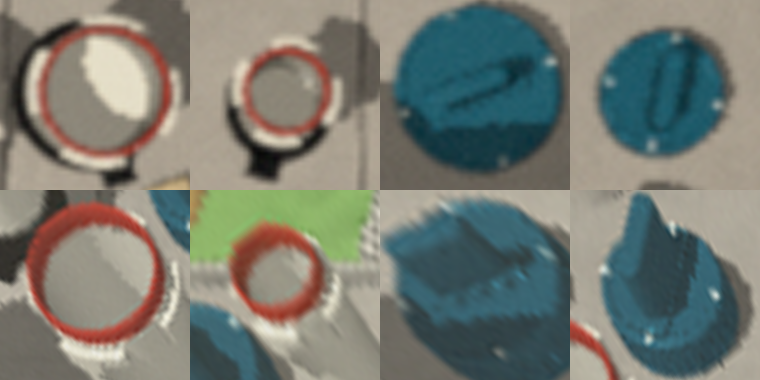

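Canister tabs (white arcs, top row) and lid pips show clearly; the small lid's bar runs roughly along x, the large one's roughly along y. Now the angles.

```bash
cat > ang.py <<'E'
from h import *
np.set_printoptions(precision=4,suppress=True)
im=bot.camera("top")
th=np.radians(np.arange(0,360,1.))
def prof(c,z,rs):
    i=bot.camera_info("top"); g=np.float32(im)
    q=[]
    for r in rs:
        p=np.array([proj("top",(c[0]+r*np.cos(t),c[1]+r*np.sin(t),z)) for t in th],np.float32)
        q.append(cv2.remap(g,p[:,:1],p[:,1:],cv2.INTER_LINEAR)[:,0].min(-1))
    return np.array(q)
for n,c,z,rs in(("CL",(.4243,-.3716),.069,[.048,.05,.052]),("CS",(.556,-.2536),.077,[.033,.035,.037])):
    f=prof(c,z,rs).mean(0); w=(np.clip(f,150,215)-150)
    d=np.convolve(np.r_[f[-2:],f,f[:2]],np.ones(5)/5,"valid")
    print(n,"tab centre mod 90:",np.degrees(np.angle((w*np.exp(4j*th)).sum()))/4, "profile/10deg",d[::10].astype(int))
for n,c,rs in(("LL",(.5043,.0335),np.arange(.049,.059,.001)),("LS",(.5609,-.4068),np.arange(.034,.044,.001))):
    P=prof(c,.019,rs); f=P.max(0); pts=[]
    from scipy.signal import find_peaks
    k,_=find_peaks(f,distance=40,height=110); print(n,[(int(a),int(f[a]),round(rs[P[:,a].argmax()],3)) for a in k])
E
python3 ang.py
```

```text
CL tab centre mod 90: -11.215972206985635 profile/10deg [166 161  84  40  35  53 158 163 160 157 158 119  99  97  92 159 169 167
 172 155  85 121 130 135 168 163 138 141 146  94  73  75  82 134 139 155]
CS tab centre mod 90: -19.480630067718163 profile/10deg [156 162 137 131 125 146 175 172 165 160 145  88  99 108 140 164 162 152
 148 136  62  41  39 105 164 153 152 149 147 103  82  84  94 129 153 149]Traceback (most recent call last):
  File "ang.py", line 17, in <module>
    P=prof(c,.019,rs); f=P.max(0); pts=[]
  File "ang.py", line 9, in prof
    p=np.array([proj("top",(c[0]+r*np.cos(t),c[1]+r*np.sin(t),z)) for t in th],np.float32)
                ~~~~^^^^^^^^^^^^^^^^^^^^^^^^^^^^^^^^^^^^^^^^^^^^^
  File "h.py", line 12, in proj
    i=bot.camera_info(cam); M=np.array(i["camera_from_world"]); c=M[:3,:3]@np.asarray(p)+M[:3,3]
ValueError: time passes only in moves, steps and waits
```

```bash
python3 - <<'E'
s=open('h.py').read()
s=s.replace('from rig import bot\n','from rig import bot\nfrom functools import lru_cache\n@lru_cache(None)\ndef info(c): return bot.camera_info(c)\n').replace('i=bot.camera_info(cam)','i=info(cam)')
open('h.py','w').write(s)
a=open('ang.py').read().replace('i=bot.camera_info("top"); ','').replace('d[::10].astype(int))','"fit",fit(f))')
a=a.replace('for n,c,z,rs in','''def fit(f):
    # best phase of the 38-degree gap comb on clipped brightness, also each gap's own best centre
    g=np.clip(f,80,160); D=np.arange(360)
    comb=lambda p:(abs((D-p+45)%90-45)<=19)
    own=lambda p:(abs((D-p+180)%360-180)<=19)
    E=lambda m,s:g[s&~m].mean()-g[m].mean()
    p=max(range(90),key=lambda p:E(comb(p),np.ones(360,bool)))
    o=[]
    for k in range(4):
        near=abs((D-p-90*k+180)%360-180)<=45
        o.append(max(range(p-15,p+16),key=lambda q:E(own(q+90*k),near)))
    return p,o
for n,c,z,rs in''',1)
open('ang.py','w').write(a)
E
python3 ang.py; python3 -c "
from rig import bot;print(bot.read_state()['time_s'])"
```

```text
CL tab centre mod 90: -11.826994603705034 profile/10deg fit (36, [36, 37, 34, 37])
CS tab centre mod 90: -20.128574197026303 profile/10deg fit (33, [34, 31, 32, 37])
LL [(23, 131, np.float64(0.058)), (77, 119, np.float64(0.058)), (290, 136, np.float64(0.053))]
LS [(38, 124, np.float64(0.043)), (167, 119, np.float64(0.036)), (216, 118, np.float64(0.043)), (257, 130, np.float64(0.039)), (347, 114, np.float64(0.041))]
1.35
```

```bash
cat > go.py <<'E'
# go.py "x y z yaw" of command now, then targets: prints rows (shift and turn in tool axes, normalised)
import sys, numpy as np
v=[np.array(list(map(float,a.split()))) for a in sys.argv[1:]]
c=v[0]; t=np.radians(c[3]); y=np.array([np.cos(t),np.sin(t),0]); x=np.array([-y[1],y[0],0]); z=np.array([0,0,-1.])
for g in v[1:]:
    d=(g-c)[:3]; print(g,"dx %.4f dy %.4f dz %.4f az %.4f"%(*[d@a/.4 for a in(x,y,z)],-(g[3]-c[3])/90))
E
python3 go.py "0.267 0.565 0.183 64.7" "0.267 0.565 0.36 64.7" ".505 .0345 .36 20" ".505 .0345 .10 20" ".505 .0345 .024 20"
```

```text
[ 0.267  0.565  0.36  64.7  ] dx 0.0000 dy 0.0000 dz -0.4425 az -0.0000
[ 0.505   0.0345  0.36   20.    ] dx -1.1047 dy -0.9448 dz -0.4425 az 0.4967
[ 0.505   0.0345  0.1    20.    ] dx -1.1047 dy -0.9448 dz 0.2075 az 0.4967
[ 0.505   0.0345  0.024  20.    ] dx -1.1047 dy -0.9448 dz 0.3975 az 0.4967
```

Request:
move_arm(moves=[{"fingers": 0,"dx": 0,"dy": 0,"dz": -0.44,"ax": 0,"ay": 0,"az": 0},{"fingers": 0,"dx": 0,"dy": 0,"dz": -0.44,"ax": 0,"ay": 0,"az": 0},{"fingers": 0,"dx": 0,"dy": 0,"dz": -0.44,"ax": 0,"ay": 0,"az": 0},{"fingers": 0,"dx": -1,"dy": -0.94,"dz": -0.44,"ax": 0,"ay": 0,"az": 0.5},{"fingers": 0,"dx": -1,"dy": -0.94,"dz": -0.44,"ax": 0,"ay": 0,"az": 0.5},{"fingers": 0,"dx": -1,"dy": -0.94,"dz": -0.44,"ax": 0,"ay": 0,"az": 0.5},{"fingers": 0,"dx": -1,"dy": -0.94,"dz": -0.44,"ax": 0,"ay": 0,"az": 0.5},{"fingers": 0,"dx": -1,"dy": -0.94,"dz": -0.44,"ax": 0,"ay": 0,"az": 0.5},{"fingers": 0,"dx": -1,"dy": -0.94,"dz": -0.44,"ax": 0,"ay": 0,"az": 0.5},{"fingers": 0,"dx": -1,"dy": -0.94,"dz": -0.44,"ax": 0,"ay": 0,"az": 0.5},{"fingers": 0,"dx": -1,"dy": -0.94,"dz": -0.44,"ax": 0,"ay": 0,"az": 0.5},{"fingers": 0,"dx": -1,"dy": -0.94,"dz": -0.44,"ax": 0,"ay": 0,"az": 0.5},{"fingers": 0,"dx": -1,"dy": -0.94,"dz": -0.44,"ax": 0,"ay": 0,"az": 0.5},{"fingers": 0,"dx": -1,"dy": -0.94,"dz": -0.44,"ax": 0,"ay": 0,"az": 0.5}])

```text
time_s: 3.1
eef_pos: [0.4678, 0.0543, 0.3591]
tcp_rot: [0.576, 0.817, 0.0, -0.0]
ft_force: [-0.4, 0.5, -0.7]
gripper_width: 0.0877
gripper_force: 0.0
```

```bash
python3 go.py ".4678 .0543 .359 19.7"  ".505 .0345 .10 20" ".505 .0345 .024 20"
```

```text
[ 0.505   0.0345  0.1    20.    ] dx -0.0780 dy 0.0709 dz 0.6475 az -0.0033
[ 0.505   0.0345  0.024  20.    ] dx -0.0780 dy 0.0709 dz 0.8375 az -0.0033
```

Request:
move_arm(moves=[{"fingers": 0,"dx": -0.078,"dy": 0.071,"dz": 0,"ax": 0,"ay": 0,"az": 0},{"fingers": 0,"dx": -0.078,"dy": 0.071,"dz": 0.65,"ax": 0,"ay": 0,"az": 0},{"fingers": 0,"dx": -0.078,"dy": 0.071,"dz": 0.65,"ax": 0,"ay": 0,"az": 0},{"fingers": 0,"dx": -0.078,"dy": 0.071,"dz": 0.65,"ax": 0,"ay": 0,"az": 0},{"fingers": 0,"dx": -0.078,"dy": 0.071,"dz": 0.65,"ax": 0,"ay": 0,"az": 0},{"fingers": 0,"dx": -0.078,"dy": 0.071,"dz": 0.75,"ax": 0,"ay": 0,"az": 0},{"fingers": 0,"dx": -0.078,"dy": 0.071,"dz": 0.8375,"ax": 0,"ay": 0,"az": 0},{"fingers": 0,"dx": -0.078,"dy": 0.071,"dz": 0.8375,"ax": 0,"ay": 0,"az": 0}])

```text
time_s: 4.1
eef_pos: [0.5029, 0.0357, 0.0222]
tcp_rot: [0.575, 0.818, -0.002, -0.002]
ft_force: [0.2, 0.3, 0.2]
gripper_width: 0.0878
gripper_force: 0.0
```

Request:
move_arm(moves=[{"fingers": 1,"dx": 0,"dy": 0,"dz": 0,"ax": 0,"ay": 0,"az": 0},{"fingers": 1,"dx": 0,"dy": 0,"dz": 0,"ax": 0,"ay": 0,"az": 0},{"fingers": 1,"dx": 0,"dy": 0,"dz": 0,"ax": 0,"ay": 0,"az": 0},{"fingers": 1,"dx": 0,"dy": 0,"dz": 0,"ax": 0,"ay": 0,"az": 0},{"fingers": 1,"dx": 0,"dy": 0,"dz": 0,"ax": 0,"ay": 0,"az": 0},{"fingers": 1,"dx": 0,"dy": 0,"dz": 0,"ax": 0,"ay": 0,"az": 0}], force=20)

```text
time_s: 4.85
eef_pos: [0.5053, 0.0342, 0.0243]
tcp_rot: [0.576, 0.818, 0.0, 0.0]
ft_force: [-1.0, -0.5, -0.3]
gripper_width: 0.0312
gripper_force: 0.0
```

Request:
move_arm(moves=[{"fingers": 1,"dx": 0,"dy": 0,"dz": 0,"ax": 0,"ay": 0,"az": 0},{"fingers": 1,"dx": 0,"dy": 0,"dz": 0,"ax": 0,"ay": 0,"az": 0},{"fingers": 1,"dx": 0,"dy": 0,"dz": 0,"ax": 0,"ay": 0,"az": 0},{"fingers": 1,"dx": 0,"dy": 0,"dz": 0,"ax": 0,"ay": 0,"az": 0},{"fingers": 1,"dx": 0,"dy": 0,"dz": -0.1,"ax": 0,"ay": 0,"az": 0},{"fingers": 1,"dx": 0,"dy": 0,"dz": -0.25,"ax": 0,"ay": 0,"az": 0},{"fingers": 1,"dx": 0,"dy": 0,"dz": -0.39,"ax": 0,"ay": 0,"az": 0},{"fingers": 1,"dx": 0,"dy": 0,"dz": -0.39,"ax": 0,"ay": 0,"az": 0}], force=40)

```text
time_s: 5.85
eef_pos: [0.5084, 0.0344, 0.1845]
tcp_rot: [0.576, 0.818, 0.003, 0.004]
ft_force: [-0.1, -0.8, -0.7]
gripper_width: 0.0006
gripper_force: 0.0
```

```bash
python3 go.py ".505 .0345 .18 19.7"  ".4243 -.3716 .18 36" ".4243 -.3716 .12 36" ; python3 go.py ".4243 -.3716 .12 36" ".425 -.3716 .12 36" ".4243 -.3706 .12 36" 
```

```text
[ 0.4243 -0.3716  0.18   36.    ] dx -0.8878 dy -0.5322 dz 0.0000 az -0.1811
[ 0.4243 -0.3716  0.12   36.    ] dx -0.8878 dy -0.5322 dz 0.1500 az -0.1811
[ 0.425  -0.3716  0.12   36.    ] dx -0.0010 dy 0.0014 dz 0.0000 az -0.0000
[ 0.4243 -0.3706  0.12   36.    ] dx 0.0020 dy 0.0015 dz 0.0000 az -0.0000
```

```bash
python3 - <<'E'
from h import *
save("top","t2.png",(150,150,350,290),3); 
s=bot.camera("scene")[130:300,100:360]; t=bot.camera("top")[140:290,140:370]
f=lambda a:cv2.resize(a,(780,int(a.shape[0]*780/a.shape[1])))
im=np.vstack([cv2.resize(s,(460,300)),cv2.resize(t,(460,300))]); cv2.imwrite("pics/t2.png",im[:,:,::-1])
E
```

```text
(no output)
```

View pics/t2.png

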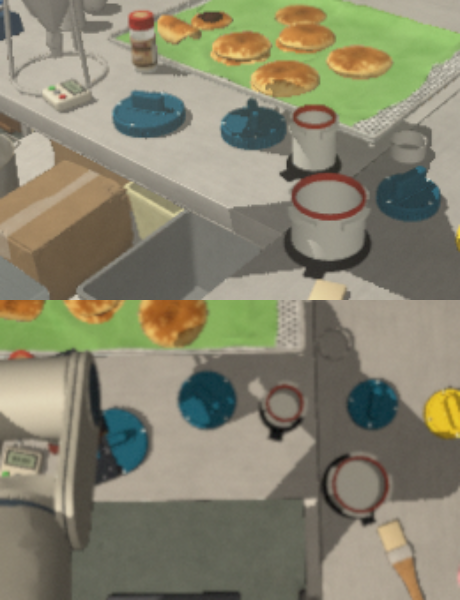

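```bash
python3 - <<'E'
from h import *
np.set_printoptions(precision=4,suppress=True)
s=bot.read_state(); print(s["eef_pos"],s["tcp_rot"],s["gripper_width"])
for c in("scene","top"): print(proj(c,s["eef_pos"]),proj(c,(.505,.0345,.019)),proj(c,(.505,.0345,.04)))
im=bot.camera("top"); c=(.505,.0345); o=ortho(im,"top",c,.019); print(center(o,c,"b"))
sc=bot.camera("scene")
a=np.hstack([cv2.resize(o,(384,384)),sc[0:384,60:444]]); cv2.imwrite("pics/t3.png",a[:,:,::-1])
E
```

```text
[0.5044 0.0342 0.1793] [ 0.5758  0.8176 -0.0004 -0.0006] 0.0007679555279789655
[178.7997 138.5255] [184.1021 190.9957] [183.4355 184.4618]
[187.8308 205.7887] [196.306  210.3909] [195.3038 209.8293]
(0.510868066051019, 0.015056109796756159, 67.43606527015646, 111.53008355034723)
```

View pics/t3.png

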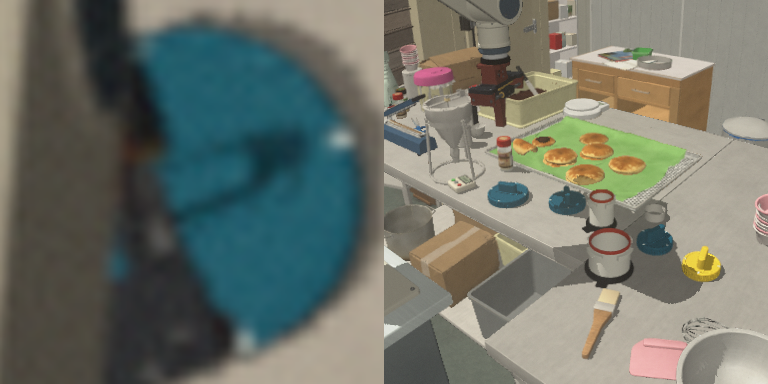

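```bash
python3 - <<'E'
from h import *
s=bot.read_state()
im=bot.camera("scene").copy()
b=(130,40,250,220); a=cv2.resize(im[b[1]:b[3],b[0]:b[2]],None,fx=3.3,fy=3.3,interpolation=cv2.INTER_CUBIC)
e=s["eef_pos"]
for p in (e,e+[0,0,.019],e+[0,0,.08],(.505,.0345,.019),(.505,.0345,.047)):
    q=(proj("scene",p)-b[:2])*3.3; cv2.circle(a,tuple(q.astype(int)),3,(255,0,255),-1)
cv2.imwrite("pics/t4.png",a[:,:,::-1])
E
```

```text
(no output)
```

View pics/t4.png

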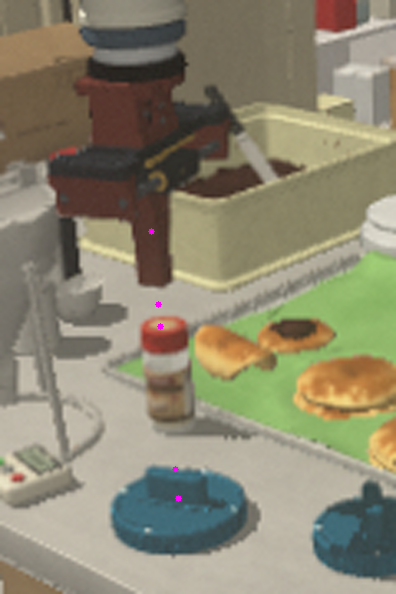

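The drawn TCP lies ~36 mm beyond the visible finger end, so the fingers closed above the bar: the tool is seemingly shorter than the reported TCP. I'll touch the bar top (z 47 mm) gently with closed fingers to measure it.

Request:
move_arm(moves=[{"fingers": 1,"dx": 0,"dy": 0,"dz": 0.3,"ax": 0,"ay": 0,"az": 0},{"fingers": 1,"dx": 0,"dy": 0,"dz": 0.3,"ax": 0,"ay": 0,"az": 0},{"fingers": 1,"dx": 0,"dy": 0,"dz": 0.38,"ax": 0,"ay": 0,"az": 0},{"fingers": 1,"dx": 0,"dy": 0,"dz": 0.4,"ax": 0,"ay": 0,"az": 0},{"fingers": 1,"dx": 0,"dy": 0,"dz": 0.405,"ax": 0,"ay": 0,"az": 0},{"fingers": 1,"dx": 0,"dy": 0,"dz": 0.41,"ax": 0,"ay": 0,"az": 0},{"fingers": 1,"dx": 0,"dy": 0,"dz": 0.415,"ax": 0,"ay": 0,"az": 0},{"fingers": 1,"dx": 0,"dy": 0,"dz": 0.415,"ax": 0,"ay": 0,"az": 0}])

```text
time_s: 7.15
eef_pos: [0.5057, 0.0343, 0.0148]
tcp_rot: [0.576, 0.818, 0.0, 0.0]
ft_force: [-0.8, 0.1, 0.0]
gripper_width: 0.0005
gripper_force: 0.0
```

Request:
move_arm(moves=[{"fingers": 1,"dx": 0,"dy": 0,"dz": 0.0025,"ax": 0,"ay": 0,"az": 0},{"fingers": 1,"dx": 0,"dy": 0,"dz": 0.005,"ax": 0,"ay": 0,"az": 0},{"fingers": 1,"dx": 0,"dy": 0,"dz": 0.0075,"ax": 0,"ay": 0,"az": 0},{"fingers": 1,"dx": 0,"dy": 0,"dz": 0.0075,"ax": 0,"ay": 0,"az": 0}])

```text
time_s: 7.65
eef_pos: [0.5052, 0.0343, 0.0111]
tcp_rot: [0.576, 0.818, -0.0, -0.0]
ft_force: [-0.8, -0.1, 0.6]
gripper_width: 0.0005
gripper_force: 0.0
```

Request:
move_arm(moves=[{"fingers": 1,"dx": 0,"dy": 0,"dz": 0.0025,"ax": 0,"ay": 0,"az": 0},{"fingers": 1,"dx": 0,"dy": 0,"dz": 0.005,"ax": 0,"ay": 0,"az": 0},{"fingers": 1,"dx": 0,"dy": 0,"dz": 0.0075,"ax": 0,"ay": 0,"az": 0}])

```text
time_s: 8.02
eef_pos: [0.5053, 0.0342, 0.0081]
tcp_rot: [0.576, 0.818, -0.0, -0.0]
ft_force: [0.4, 0.5, -0.5]
gripper_width: 0.0006
gripper_force: 0.0
```

```bash
python3 - <<'E'
from h import *
s=bot.read_state(); print(s["eef_pos"],s["ft_force"],s["joint_positions"])
im=bot.camera("scene").copy()
b=(130,100,250,240); a=cv2.resize(im[b[1]:b[3],b[0]:b[2]],None,fx=4,fy=4,interpolation=cv2.INTER_CUBIC)
cv2.imwrite("pics/t5.png",a[:,:,::-1])
E
```

```text
[0.50525486 0.03424847 0.00807483] [ 0.40169881  0.45125798 -0.49019591] [ 4.41701550e-02  5.35357046e-01  1.98539493e+00  2.52662088e-05
  6.20920928e-01 -2.99402688e-01]
```

View pics/t5.png

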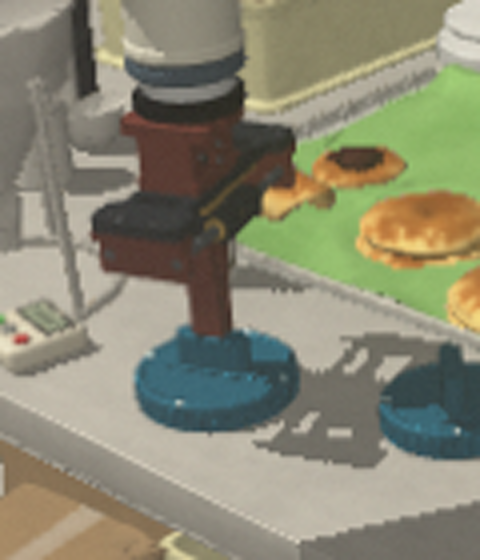

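Request:
move_arm(moves=[{"fingers": 1,"dx": 0,"dy": 0,"dz": 0.0025,"ax": 0,"ay": 0,"az": 0},{"fingers": 1,"dx": 0,"dy": 0,"dz": 0.005,"ax": 0,"ay": 0,"az": 0},{"fingers": 1,"dx": 0,"dy": 0,"dz": 0.005,"ax": 0,"ay": 0,"az": 0}])

```text
time_s: 8.45
eef_pos: [0.5053, 0.0343, 0.0075]
tcp_rot: [0.576, 0.818, 0.0, 0.0]
ft_force: [-5.0, -0.5, 19.0]
gripper_width: 0.0002
gripper_force: 9.5
```

Contact at reported TCP z 8 mm: the finger ends are 39 mm above the reported TCP. Lift, open, regrasp 39 mm lower.

Request:
move_arm(moves=[{"fingers": 0,"dx": 0,"dy": 0,"dz": -0.025,"ax": 0,"ay": 0,"az": 0},{"fingers": 0,"dx": 0,"dy": 0,"dz": -0.025,"ax": 0,"ay": 0,"az": 0},{"fingers": 0,"dx": 0,"dy": 0,"dz": -0.025,"ax": 0,"ay": 0,"az": 0},{"fingers": 0,"dx": 0,"dy": 0,"dz": -0.025,"ax": 0,"ay": 0,"az": 0},{"fingers": 0,"dx": 0,"dy": 0,"dz": -0.025,"ax": 0,"ay": 0,"az": 0},{"fingers": 0,"dx": 0,"dy": 0,"dz": -0.025,"ax": 0,"ay": 0,"az": 0},{"fingers": 0,"dx": 0,"dy": 0,"dz": 0.02,"ax": 0,"ay": 0,"az": 0},{"fingers": 0,"dx": 0,"dy": 0,"dz": 0.045,"ax": 0,"ay": 0,"az": 0},{"fingers": 0,"dx": 0,"dy": 0,"dz": 0.053,"ax": 0,"ay": 0,"az": 0},{"fingers": 0,"dx": 0,"dy": 0,"dz": 0.053,"ax": 0,"ay": 0,"az": 0}])

```text
time_s: 9.7
eef_pos: [0.5049, 0.0342, -0.0156]
tcp_rot: [0.576, 0.818, -0.0, -0.0]
ft_force: [-0.6, 0.8, -0.2]
gripper_width: 0.0881
gripper_force: 0.0
```

Request:
move_arm(moves=[{"fingers": 1,"dx": 0,"dy": 0,"dz": 0,"ax": 0,"ay": 0,"az": 0},{"fingers": 1,"dx": 0,"dy": 0,"dz": 0,"ax": 0,"ay": 0,"az": 0},{"fingers": 1,"dx": 0,"dy": 0,"dz": 0,"ax": 0,"ay": 0,"az": 0},{"fingers": 1,"dx": 0,"dy": 0,"dz": 0,"ax": 0,"ay": 0,"az": 0},{"fingers": 1,"dx": 0,"dy": 0,"dz": 0,"ax": 0,"ay": 0,"az": 0},{"fingers": 1,"dx": 0,"dy": 0,"dz": 0,"ax": 0,"ay": 0,"az": 0},{"fingers": 1,"dx": 0,"dy": 0,"dz": 0,"ax": 0,"ay": 0,"az": 0},{"fingers": 1,"dx": 0,"dy": 0,"dz": 0,"ax": 0,"ay": 0,"az": 0},{"fingers": 1,"dx": 0,"dy": 0,"dz": 0,"ax": 0,"ay": 0,"az": 0},{"fingers": 1,"dx": 0,"dy": 0,"dz": 0,"ax": 0,"ay": 0,"az": 0}], force=30)

```text
time_s: 10.95
eef_pos: [0.5053, 0.0343, -0.0151]
tcp_rot: [0.576, 0.818, -0.0, -0.0]
ft_force: [0.1, 0.8, -0.5]
gripper_width: 0.0159
gripper_force: 30.0
```

```bash
python3 go.py ".505 .0343 -.0156 19.7" ".505 .0343 .14 19.7" ".4243 -.3716 .14 36" ".4243 -.3716 .09 36"
```

```text
[ 0.505   0.0343  0.14   19.7   ] dx 0.0000 dy 0.0000 dz -0.3890 az -0.0000
[ 0.4243 -0.3716  0.14   36.    ] dx -0.8873 dy -0.5320 dz -0.3890 az -0.1811
[ 0.4243 -0.3716  0.09   36.    ] dx -0.8873 dy -0.5320 dz -0.2640 az -0.1811
```

Request:
move_arm(moves=[{"fingers": 1,"dx": 0,"dy": 0,"dz": -0.1,"ax": 0,"ay": 0,"az": 0},{"fingers": 1,"dx": 0,"dy": 0,"dz": -0.25,"ax": 0,"ay": 0,"az": 0},{"fingers": 1,"dx": 0,"dy": 0,"dz": -0.389,"ax": 0,"ay": 0,"az": 0},{"fingers": 1,"dx": -0.888,"dy": -0.532,"dz": -0.389,"ax": 0,"ay": 0,"az": -0.18},{"fingers": 1,"dx": -0.888,"dy": -0.532,"dz": -0.389,"ax": 0,"ay": 0,"az": -0.18},{"fingers": 1,"dx": -0.888,"dy": -0.532,"dz": -0.389,"ax": 0,"ay": 0,"az": -0.18},{"fingers": 1,"dx": -0.888,"dy": -0.532,"dz": -0.389,"ax": 0,"ay": 0,"az": -0.18},{"fingers": 1,"dx": -0.888,"dy": -0.532,"dz": -0.389,"ax": 0,"ay": 0,"az": -0.18},{"fingers": 1,"dx": -0.888,"dy": -0.532,"dz": -0.389,"ax": 0,"ay": 0,"az": -0.18},{"fingers": 1,"dx": -0.888,"dy": -0.532,"dz": -0.389,"ax": 0,"ay": 0,"az": -0.18},{"fingers": 1,"dx": -0.888,"dy": -0.532,"dz": -0.389,"ax": 0,"ay": 0,"az": -0.18},{"fingers": 1,"dx": -0.888,"dy": -0.532,"dz": -0.264,"ax": 0,"ay": 0,"az": -0.18},{"fingers": 1,"dx": -0.888,"dy": -0.532,"dz": -0.264,"ax": 0,"ay": 0,"az": -0.18},{"fingers": 1,"dx": -0.888,"dy": -0.532,"dz": -0.264,"ax": 0,"ay": 0,"az": -0.18}])

```text
time_s: 12.7
eef_pos: [0.4251, -0.3713, 0.0914]
tcp_rot: [0.454, 0.891, 0.0, -0.0]
ft_force: [0.4, 0.3, -1.2]
gripper_width: 0.0159
gripper_force: 30.0
```

Request:
move_arm(moves=[{"fingers": 1,"dx": 0,"dy": 0,"dz": 0.05,"ax": 0,"ay": 0,"az": 0},{"fingers": 1,"dx": 0,"dy": 0,"dz": 0.085,"ax": 0,"ay": 0,"az": 0},{"fingers": 1,"dx": 0,"dy": 0,"dz": 0.09,"ax": 0,"ay": 0,"az": 0},{"fingers": 1,"dx": 0,"dy": 0,"dz": 0.095,"ax": 0,"ay": 0,"az": 0},{"fingers": 1,"dx": 0,"dy": 0,"dz": 0.1,"ax": 0,"ay": 0,"az": 0},{"fingers": 1,"dx": 0,"dy": 0,"dz": 0.1,"ax": 0,"ay": 0,"az": 0}])

```text
time_s: 13.45
eef_pos: [0.4247, -0.372, 0.0508]
tcp_rot: [0.455, 0.891, -0.0, 0.0]
ft_force: [-0.3, -0.3, -1.6]
gripper_width: 0.0158
gripper_force: 30.0
```

Below tab height without force: the lugs are in the gaps. Go on to the seal.

Request:
move_arm(moves=[{"fingers": 1,"dx": 0,"dy": 0,"dz": 0.005,"ax": 0,"ay": 0,"az": 0},{"fingers": 1,"dx": 0,"dy": 0,"dz": 0.01,"ax": 0,"ay": 0,"az": 0},{"fingers": 1,"dx": 0,"dy": 0,"dz": 0.015,"ax": 0,"ay": 0,"az": 0},{"fingers": 1,"dx": 0,"dy": 0,"dz": 0.015,"ax": 0,"ay": 0,"az": 0}])

```text
time_s: 13.95
eef_pos: [0.4247, -0.372, 0.0447]
tcp_rot: [0.455, 0.891, -0.0, 0.0]
ft_force: [-0.6, 0.5, 2.8]
gripper_width: 0.0158
gripper_force: 30.0
```

Request:
move_arm(moves=[{"fingers": 1,"dx": 0,"dy": 0,"dz": 0.005,"ax": 0,"ay": 0,"az": 0},{"fingers": 1,"dx": 0,"dy": 0,"dz": 0.0085,"ax": 0,"ay": 0,"az": 0},{"fingers": 1,"dx": 0,"dy": 0,"dz": 0.0085,"ax": 0,"ay": 0,"az": 0}], force=45)

```text
time_s: 14.32
eef_pos: [0.4247, -0.372, 0.0415]
tcp_rot: [0.455, 0.891, -0.0, 0.0]
ft_force: [-2.2, 0.6, 7.5]
gripper_width: 0.0161
gripper_force: 45.0
```

Request:
move_arm(moves=[{"fingers": 1,"dx": 0,"dy": 0,"dz": 0,"ax": 0,"ay": 0,"az": 0.08},{"fingers": 1,"dx": 0,"dy": 0,"dz": 0,"ax": 0,"ay": 0,"az": 0.16},{"fingers": 1,"dx": 0,"dy": 0,"dz": 0,"ax": 0,"ay": 0,"az": 0.22},{"fingers": 1,"dx": 0,"dy": 0,"dz": 0,"ax": 0,"ay": 0,"az": 0.27},{"fingers": 1,"dx": 0,"dy": 0,"dz": 0,"ax": 0,"ay": 0,"az": 0.27}])

```text
time_s: 14.95
eef_pos: [0.4254, -0.3726, 0.0419]
tcp_rot: [0.632, 0.775, -0.0, 0.001]
ft_force: [0.6, -0.2, 7.7]
gripper_width: 0.0158
gripper_force: 45.0
```

```bash
python3 -c "
from h import *
s=bot.read_state();print(s['eef_pos'],s['ft_force'],s['moment'],s['tcp_rot'])"
```

```text
[ 0.42541566 -0.37264237  0.04193192] [ 0.58120469 -0.21653831  7.65423036] [0.00043413 0.13767429 0.05124468] [ 6.32362926e-01  7.74671477e-01 -9.92694051e-05  1.10593074e-03]
```

Request:
move_arm(moves=[{"fingers": 1,"dx": 0,"dy": 0,"dz": 0,"ax": 0,"ay": 0,"az": 0.05},{"fingers": 1,"dx": 0,"dy": 0,"dz": 0,"ax": 0,"ay": 0,"az": 0.09},{"fingers": 1,"dx": 0,"dy": 0,"dz": 0,"ax": 0,"ay": 0,"az": 0.09}])

```text
time_s: 15.32
eef_pos: [0.4251, -0.3725, 0.0419]
tcp_rot: [0.685, 0.729, -0.0, 0.001]
ft_force: [-2.0, 0.4, 7.8]
gripper_width: 0.0158
gripper_force: 45.1
```

```bash
python3 -c "
from h import *
s=bot.read_state();print(s['eef_pos'],s['ft_force'],s['moment'],s['tcp_rot'])"
```

```text
[ 0.42505653 -0.37252095  0.04186645] [-2.00168712  0.40550658  7.79309197] [0.0168148  0.21320873 0.59062869] [ 6.84881503e-01  7.28653973e-01 -2.96196119e-04  7.92099655e-04]
```

Firm stop at 32°: locked. Ease off, release and lift, then look at z by the camera later.

Request:
move_arm(moves=[{"fingers": 1,"dx": 0,"dy": 0,"dz": -0.004,"ax": 0,"ay": 0,"az": -0.03},{"fingers": 0.4,"dx": 0,"dy": 0,"dz": -0.004,"ax": 0,"ay": 0,"az": -0.03},{"fingers": 0.4,"dx": 0,"dy": 0,"dz": -0.004,"ax": 0,"ay": 0,"az": -0.03},{"fingers": 0.4,"dx": 0,"dy": 0,"dz": -0.004,"ax": 0,"ay": 0,"az": -0.03},{"fingers": 0.4,"dx": 0,"dy": 0,"dz": -0.004,"ax": 0,"ay": 0,"az": -0.03},{"fingers": 0.4,"dx": 0,"dy": 0,"dz": -0.05,"ax": 0,"ay": 0,"az": -0.03},{"fingers": 0.2,"dx": 0,"dy": 0,"dz": -0.15,"ax": 0,"ay": 0,"az": -0.03},{"fingers": 0.2,"dx": 0,"dy": 0,"dz": -0.25,"ax": 0,"ay": 0,"az": -0.03},{"fingers": 0.2,"dx": 0,"dy": 0,"dz": -0.25,"ax": 0,"ay": 0,"az": -0.03}])

```text
time_s: 16.45
eef_pos: [0.4266, -0.3737, 0.1456]
tcp_rot: [0.668, 0.744, -0.0, 0.004]
ft_force: [0.0, -0.3, -0.0]
gripper_width: 0.0698
gripper_force: 0.0
```

```bash
python3 go.py ".4243 -.3716 .1405 6.3" ".56 -.4077 .1405 77" ".56 -.4077 .03 77" ".56 -.4077 -.015 77" 
```

```text
[ 0.56   -0.4077  0.1405 77.    ] dx -0.1269 dy 0.3273 dz 0.0000 az -0.7856
[ 5.600e-01 -4.077e-01  3.000e-02  7.700e+01] dx -0.1269 dy 0.3273 dz 0.2762 az -0.7856
[ 5.600e-01 -4.077e-01 -1.500e-02  7.700e+01] dx -0.1269 dy 0.3273 dz 0.3888 az -0.7856
```

Request:
move_arm(moves=[{"fingers": 0.2,"dx": -0.127,"dy": 0.327,"dz": 0,"ax": 0,"ay": 0,"az": -0.786},{"fingers": 0.2,"dx": -0.127,"dy": 0.327,"dz": 0,"ax": 0,"ay": 0,"az": -0.786},{"fingers": 0.2,"dx": -0.127,"dy": 0.327,"dz": 0,"ax": 0,"ay": 0,"az": -0.786},{"fingers": 0.2,"dx": -0.127,"dy": 0.327,"dz": 0,"ax": 0,"ay": 0,"az": -0.786},{"fingers": 0.2,"dx": -0.127,"dy": 0.327,"dz": 0,"ax": 0,"ay": 0,"az": -0.786},{"fingers": 0.2,"dx": -0.127,"dy": 0.327,"dz": 0,"ax": 0,"ay": 0,"az": -0.786},{"fingers": 0.2,"dx": -0.127,"dy": 0.327,"dz": 0,"ax": 0,"ay": 0,"az": -0.786},{"fingers": 0.2,"dx": -0.127,"dy": 0.327,"dz": 0,"ax": 0,"ay": 0,"az": -0.786},{"fingers": 0.2,"dx": -0.127,"dy": 0.327,"dz": 0.1,"ax": 0,"ay": 0,"az": -0.786},{"fingers": 0.2,"dx": -0.127,"dy": 0.327,"dz": 0.22,"ax": 0,"ay": 0,"az": -0.786},{"fingers": 0.2,"dx": -0.127,"dy": 0.327,"dz": 0.22,"ax": 0,"ay": 0,"az": -0.786}])

```text
time_s: 17.82
eef_pos: [0.5571, -0.406, 0.0492]
tcp_rot: [0.115, 0.993, 0.002, -0.004]
ft_force: [-0.6, -0.0, -0.2]
gripper_width: 0.0704
gripper_force: 0.0
```

```bash
python3 - <<'E'
from h import *
s=bot.read_state(); print(s["eef_pos"],s["tcp_rot"],s["joint_positions"][5])
im=bot.camera("scene")
a=cv2.resize(im[130:300,230:420],None,fx=3,fy=3,interpolation=cv2.INTER_CUBIC)
cv2.imwrite("pics/t6.png",a[:,:,::-1])
E
```

```text
[ 0.55712429 -0.40604682  0.04916596] [ 0.11484956  0.99337404  0.00213204 -0.00361205] -1.987674392893493
```

View pics/t6.png

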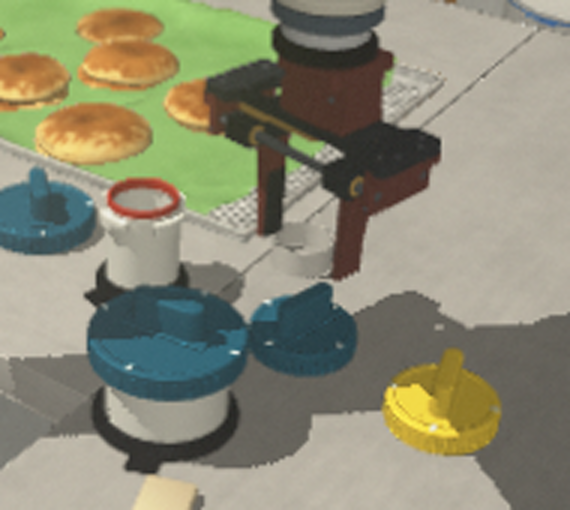

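The large lid sits low and level on its canister (168,340 in the crop); the fingers straddle the blue small lid's bar. Descend and grip.

Request:
move_arm(moves=[{"fingers": 0.2,"dx": 0,"dy": 0,"dz": 0.1,"ax": 0,"ay": 0,"az": 0},{"fingers": 0.2,"dx": 0,"dy": 0,"dz": 0.15,"ax": 0,"ay": 0,"az": 0},{"fingers": 0.2,"dx": 0,"dy": 0,"dz": 0.17,"ax": 0,"ay": 0,"az": 0},{"fingers": 0.2,"dx": 0,"dy": 0,"dz": 0.17,"ax": 0,"ay": 0,"az": 0},{"fingers": 1,"dx": 0,"dy": 0,"dz": 0.17,"ax": 0,"ay": 0,"az": 0},{"fingers": 1,"dx": 0,"dy": 0,"dz": 0.17,"ax": 0,"ay": 0,"az": 0},{"fingers": 1,"dx": 0,"dy": 0,"dz": 0.17,"ax": 0,"ay": 0,"az": 0},{"fingers": 1,"dx": 0,"dy": 0,"dz": 0.17,"ax": 0,"ay": 0,"az": 0},{"fingers": 1,"dx": 0,"dy": 0,"dz": 0.17,"ax": 0,"ay": 0,"az": 0},{"fingers": 1,"dx": 0,"dy": 0,"dz": 0.17,"ax": 0,"ay": 0,"az": 0},{"fingers": 1,"dx": 0,"dy": 0,"dz": 0.17,"ax": 0,"ay": 0,"az": 0},{"fingers": 1,"dx": 0,"dy": 0,"dz": 0.17,"ax": 0,"ay": 0,"az": 0}], force=30)

```text
time_s: 19.38
eef_pos: [0.5601, -0.4082, -0.0148]
tcp_rot: [0.114, 0.993, 0.0, -0.0]
ft_force: [0.6, 1.3, 0.5]
gripper_width: 0.0161
gripper_force: 30.0
```

```bash
python3 go.py ".56 -.408 -.015 76.9" ".56 -.408 .12 76.9" ".556 -.2536 .12 33" ".556 -.2536 .09 33"
```

```text
[ 0.56  -0.408  0.12  76.9  ] dx 0.0000 dy 0.0000 dz -0.3375 az -0.0000
[ 0.556  -0.2536  0.12   33.    ] dx 0.0972 dy 0.3737 dz -0.3375 az 0.4878
[ 0.556  -0.2536  0.09   33.    ] dx 0.0972 dy 0.3737 dz -0.2625 az 0.4878
```

Request:
move_arm(moves=[{"fingers": 1,"dx": 0,"dy": 0,"dz": -0.1,"ax": 0,"ay": 0,"az": 0},{"fingers": 1,"dx": 0,"dy": 0,"dz": -0.25,"ax": 0,"ay": 0,"az": 0},{"fingers": 1,"dx": 0,"dy": 0,"dz": -0.338,"ax": 0,"ay": 0,"az": 0},{"fingers": 1,"dx": 0.097,"dy": 0.374,"dz": -0.338,"ax": 0,"ay": 0,"az": 0.488},{"fingers": 1,"dx": 0.097,"dy": 0.374,"dz": -0.338,"ax": 0,"ay": 0,"az": 0.488},{"fingers": 1,"dx": 0.097,"dy": 0.374,"dz": -0.338,"ax": 0,"ay": 0,"az": 0.488},{"fingers": 1,"dx": 0.097,"dy": 0.374,"dz": -0.338,"ax": 0,"ay": 0,"az": 0.488},{"fingers": 1,"dx": 0.097,"dy": 0.374,"dz": -0.338,"ax": 0,"ay": 0,"az": 0.488},{"fingers": 1,"dx": 0.097,"dy": 0.374,"dz": -0.262,"ax": 0,"ay": 0,"az": 0.488},{"fingers": 1,"dx": 0.097,"dy": 0.374,"dz": -0.21,"ax": 0,"ay": 0,"az": 0.488},{"fingers": 1,"dx": 0.097,"dy": 0.374,"dz": -0.2,"ax": 0,"ay": 0,"az": 0.488},{"fingers": 1,"dx": 0.097,"dy": 0.374,"dz": -0.2,"ax": 0,"ay": 0,"az": 0.488}])

```text
time_s: 20.88
eef_pos: [0.556, -0.2541, 0.0653]
tcp_rot: [0.477, 0.879, -0.0, -0.0]
ft_force: [-1.1, 2.3, -2.2]
gripper_width: 0.0157
gripper_force: 30.0
```

Request:
move_arm(moves=[{"fingers": 1,"dx": 0,"dy": 0,"dz": 0.007,"ax": 0,"ay": 0,"az": 0},{"fingers": 1,"dx": 0,"dy": 0,"dz": 0.012,"ax": 0,"ay": 0,"az": 0},{"fingers": 1,"dx": 0,"dy": 0,"dz": 0.0165,"ax": 0,"ay": 0,"az": 0},{"fingers": 1,"dx": 0,"dy": 0,"dz": 0.0165,"ax": 0,"ay": 0,"az": 0}])

```text
time_s: 21.38
eef_pos: [0.5567, -0.2535, 0.0589]
tcp_rot: [0.477, 0.879, 0.0, 0.001]
ft_force: [0.4, 3.4, 0.9]
gripper_width: 0.016
gripper_force: 30.0
```

Request:
move_arm(moves=[{"fingers": 1,"dx": 0,"dy": 0,"dz": 0.0025,"ax": 0,"ay": 0,"az": 0},{"fingers": 1,"dx": 0,"dy": 0,"dz": 0.005,"ax": 0,"ay": 0,"az": 0},{"fingers": 1,"dx": 0,"dy": 0,"dz": 0.005,"ax": 0,"ay": 0,"az": 0}])

```text
time_s: 21.75
eef_pos: [0.5564, -0.2535, 0.0566]
tcp_rot: [0.477, 0.879, 0.0, 0.0]
ft_force: [0.9, 4.8, 1.4]
gripper_width: 0.0158
gripper_force: 30.0
```

```bash
python3 -c "
from h import *
s=bot.read_state();print(s['eef_pos'],s['ft_force'],s['moment'],s['tcp_rot'])"
```

```text
[ 0.55642663 -0.2535353   0.05655522] [0.88473074 4.81721138 1.35436778] [ 1.06595594 -0.28060225 -0.00772868] [4.77167903e-01 8.78812103e-01 2.50340235e-04 1.30710284e-04]
```

Light sideways contact pushing +y: yield 1.2 mm that way and go on down.

Request:
move_arm(moves=[{"fingers": 1,"dx": 0.0025,"dy": 0.0016,"dz": 0,"ax": 0,"ay": 0,"az": 0},{"fingers": 1,"dx": 0.0025,"dy": 0.0016,"dz": 0.003,"ax": 0,"ay": 0,"az": 0},{"fingers": 1,"dx": 0.0025,"dy": 0.0016,"dz": 0.0075,"ax": 0,"ay": 0,"az": 0},{"fingers": 1,"dx": 0.0025,"dy": 0.0016,"dz": 0.0075,"ax": 0,"ay": 0,"az": 0}])

```text
time_s: 22.25
eef_pos: [0.5561, -0.253, 0.0536]
tcp_rot: [0.477, 0.879, -0.0, 0.0]
ft_force: [-0.7, -0.3, 2.4]
gripper_width: 0.0162
gripper_force: 30.0
```

```bash
python3 -c "
from h import *
s=bot.read_state();print(s['eef_pos'],s['ft_force'],s['moment'],s['tcp_rot'])"
```

```text
[ 0.55614473 -0.2530346   0.05362327] [-0.70993531 -0.33521227  2.4271443 ] [-0.18913818  0.1116112   0.01720324] [ 4.77103123e-01  8.78847275e-01 -2.14005789e-04  1.79041788e-04]
```

Request:
move_arm(moves=[{"fingers": 1,"dx": 0,"dy": 0,"dz": 0.005,"ax": 0,"ay": 0,"az": 0},{"fingers": 1,"dx": 0,"dy": 0,"dz": 0.0095,"ax": 0,"ay": 0,"az": 0},{"fingers": 1,"dx": 0,"dy": 0,"dz": 0.0095,"ax": 0,"ay": 0,"az": 0}], force=45)

```text
time_s: 22.62
eef_pos: [0.5562, -0.253, 0.0502]
tcp_rot: [0.477, 0.879, -0.0, 0.0]
ft_force: [-2.1, -0.4, 6.8]
gripper_width: 0.0158
gripper_force: 45.0
```

Request:
move_arm(moves=[{"fingers": 1,"dx": 0,"dy": 0,"dz": 0.0015,"ax": 0,"ay": 0,"az": 0},{"fingers": 1,"dx": 0,"dy": 0,"dz": 0.0015,"ax": 0,"ay": 0,"az": 0.08},{"fingers": 1,"dx": 0,"dy": 0,"dz": 0.0015,"ax": 0,"ay": 0,"az": 0.16},{"fingers": 1,"dx": 0,"dy": 0,"dz": 0.0015,"ax": 0,"ay": 0,"az": 0.22},{"fingers": 1,"dx": 0,"dy": 0,"dz": 0.0015,"ax": 0,"ay": 0,"az": 0.22}])

```text
time_s: 23.25
eef_pos: [0.5572, -0.253, 0.0501]
tcp_rot: [0.622, 0.783, 0.0, 0.001]
ft_force: [-0.0, -0.2, 7.0]
gripper_width: 0.0155
gripper_force: 45.0
```

```bash
python3 -c "
from h import *
s=bot.read_state();print(s['eef_pos'],s['ft_force'],s['moment'],s['tcp_rot'])"
```

```text
[ 0.557241   -0.25295647  0.05006673] [-0.04464529 -0.20170822  6.99574524] [-0.14544387  0.00483639 -0.13116119] [6.21503405e-01 7.83410589e-01 3.25433431e-04 1.12270059e-03]
```

Request:
move_arm(moves=[{"fingers": 1,"dx": 0,"dy": 0,"dz": 0,"ax": 0,"ay": 0,"az": 0.05},{"fingers": 1,"dx": 0,"dy": 0,"dz": 0,"ax": 0,"ay": 0,"az": 0.1},{"fingers": 1,"dx": 0,"dy": 0,"dz": 0,"ax": 0,"ay": 0,"az": 0.1}])

```text
time_s: 23.62
eef_pos: [0.5572, -0.2524, 0.05]
tcp_rot: [0.681, 0.732, 0.001, 0.001]
ft_force: [0.5, 2.8, 7.6]
gripper_width: 0.0158
gripper_force: 45.0
```

```bash
python3 -c "
from h import *
s=bot.read_state();print(s['eef_pos'],s['ft_force'],s['moment'],s['tcp_rot'])"
```

```text
[ 0.5572398  -0.25240169  0.05002212] [0.52437515 2.79075225 7.57460894] [0.32509067 0.00089973 0.14130831] [6.80852198e-01 7.32420169e-01 5.99235791e-04 7.88143781e-04]
```

Request:
move_arm(moves=[{"fingers": 1,"dx": 0,"dy": 0,"dz": 0,"ax": 0,"ay": 0,"az": 0.03},{"fingers": 1,"dx": 0,"dy": 0,"dz": 0,"ax": 0,"ay": 0,"az": 0.06},{"fingers": 1,"dx": 0,"dy": 0,"dz": 0,"ax": 0,"ay": 0,"az": 0.06}])

```text
time_s: 24.0
eef_pos: [0.5572, -0.2516, 0.05]
tcp_rot: [0.714, 0.701, 0.001, 0.0]
ft_force: [2.3, 6.2, 8.3]
gripper_width: 0.0161
gripper_force: 46.7
```

```bash
python3 -c "
from h import *
s=bot.read_state();print(s['eef_pos'],s['ft_force'],s['moment'],s['tcp_rot'])"
```

```text
[ 0.55717683 -0.25160312  0.04999179] [2.26622669 6.19740849 8.3399564 ] [ 1.14360863 -0.11145672  1.18408666] [7.13570800e-01 7.00582771e-01 5.92656756e-04 3.78104672e-04]
```

Stop reached at about 33° (1.2 N m). Ease off, release, lift clear.

Request:
move_arm(moves=[{"fingers": 1,"dx": 0,"dy": 0,"dz": -0.003,"ax": 0,"ay": 0,"az": -0.045},{"fingers": 0.4,"dx": 0,"dy": 0,"dz": -0.004,"ax": 0,"ay": 0,"az": -0.045},{"fingers": 0.4,"dx": 0,"dy": 0,"dz": -0.004,"ax": 0,"ay": 0,"az": -0.045},{"fingers": 0.4,"dx": 0,"dy": 0,"dz": -0.004,"ax": 0,"ay": 0,"az": -0.045},{"fingers": 0.4,"dx": 0,"dy": 0,"dz": -0.004,"ax": 0,"ay": 0,"az": -0.045},{"fingers": 0.4,"dx": 0,"dy": 0,"dz": -0.05,"ax": 0,"ay": 0,"az": -0.045},{"fingers": 0.4,"dx": 0,"dy": 0,"dz": -0.15,"ax": 0,"ay": 0,"az": -0.045},{"fingers": 0.4,"dx": 0,"dy": 0,"dz": -0.3,"ax": 0,"ay": 0,"az": -0.045},{"fingers": 0.4,"dx": 0,"dy": 0.4,"dz": -0.45,"ax": 0,"ay": 0,"az": -0.045},{"fingers": 0.4,"dx": 0.5,"dy": 0,"dz": -0.45,"ax": 0,"ay": 0,"az": -0.045},{"fingers": 0.4,"dx": 0.5,"dy": 0,"dz": -0.45,"ax": 0,"ay": 0,"az": -0.045},{"fingers": 0.4,"dx": 0.5,"dy": 0,"dz": -0.45,"ax": 0,"ay": 0,"az": -0.045},{"fingers": 0.4,"dx": 0.5,"dy": 0,"dz": -0.45,"ax": 0,"ay": 0,"az": -0.045}])

```text
time_s: 25.62
eef_pos: [0.5597, -0.0499, 0.2313]
tcp_rot: [0.688, 0.725, 0.001, 0.001]
ft_force: [0.5, 0.6, -0.0]
gripper_width: 0.0528
gripper_force: 0.0
```

```bash
python3 - <<'E'
from h import *
T=bot.camera("top"); S=bot.camera("scene")
for n,c,z in(("CL",(.4243,-.3716),.077),("CS",(.556,-.2536),.085)): print(n,center(ortho(T,"top",c,z),c,"b"))
a=np.hstack([cv2.resize(S[150:290,230:400],None,fx=2.4,fy=2.4,interpolation=cv2.INTER_CUBIC),cv2.resize(T[150:290,230:390],None,fx=2.4,fy=2.4,interpolation=cv2.INTER_CUBIC)])
cv2.imwrite("pics/end.png",a[:,:,::-1])
E
```

```text
CL (0.4236946269201854, -0.3702108519539, 111.64444211929563, 113.80540555116362)
CS (0.5543617683693215, -0.25277628979556777, 79.92270696730841, 86.98493109809029)
```

View pics/end.png

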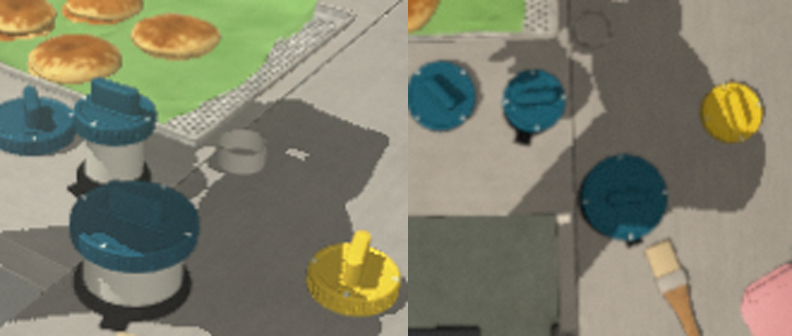

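Both lids sit centred and level: large at (135,225) and small at (115,110) in the left half. The spare and yellow lids haven't moved. Handing in.

```bash
python3 -c "
from rig import bot
print(bot.finish_job())"
```

```text
the job is handed in; nothing more can be done
None
```

I handed the job in at about 26 s with both lids on. Each dropped into its gaps, was pressed onto the seal and twisted clockwise to a firm stop (32° large, 34° small). After release both sat level and centred in the last picture, but I didn't tug either lid to test the lock. My first try at the large lid closed above its bar, because the fingers end about 39 mm above the reported TCP, and I found that with a 19 N touch on the bar.

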